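# Vent a vacuum desiccator and take out the dried sample

### The arm

A 6-joint arm with a two-finger parallel gripper is mounted at the origin on a cart in front of the work surface, level with it; the furniture and walls round the work are solid. World frame = base frame: x ahead of the robot, y to its left, z up, the work surface at z = 0. Lengths are in mm, angles in rad, forces in N, time in s.
With the tool pointing down it reaches from about 350 to 975 mm from the base axis. Payload 7.1 kg.
Tool frame: the origin (TCP) lies on the front face of the gripper's body, between the roots of the fingers; the fingertips stand 80 mm ahead of it and the grasp point (between the pads) lies 61 mm ahead of it (env.tips_ahead is the distance from the TCP to the fingertips, in mm); z points along the fingers, y is the direction in which the jaws open and shut (so a half turn about z gives the same grasp; the last joint's range is limited). The gripper opens to 88 mm and grips with 3 to 60 N. Pads are 20 mm wide; open, the fingers measure 115 mm over their backs; the gripper's body (75 mm by 178 mm) begins 61 mm behind the grasp point.
Start: joints at [1.33, 0.423, 1.63, -0, 1.089, -0.019], TCP at [137.46, 609.68, 302.675] pointing down, gripper open.
Joint ranges: [-3, 3], [-0.9, 2.11], [0.09, 2.58], [-1.31, 4.45], [0.11, 2.69], [-2.54, 2.54]. Speed limits (rad/s): [2.39, 2.39, 3.01, 3.14, 3.14, 3.14].

### API

Orientations are given as a unit quaternion [x, y, z, w].
In Python, from station import env, set_gripper, viewer, workorder gives the robot as it stands. Calls block until the motion is done:
- env.reach(position, orientation): joint-space move of the TCP to a pose.
- env.move_l(position, rot=None, rate=150, f_stop=None): straight line of the TCP; rot=None keeps the orientation; rate is the mean speed in mm/s. With f_stop (N) it stops when the force on the tool has changed by that much, and returns True; else False.
- env.move_joints(angles): joint-space move.
- set_gripper(opening): finger opening in mm; the grip force is fixed at half the most; returns when the fingers have stopped.
- env.hold(seconds).
- env.ik(position, orientation): joint angles nearest the present ones, or None.
- env.read_state(): the state.
- viewer.camera(name): name is "scene" or "top"; returns the picture (400x640x3 uint8, blue, green, red); there is no depth.
- viewer.camera_params(name): a dict with "fx", "fy", "cx", "cy" (pixels), "pose" (4x4, takes a point from camera to world coordinates). Camera axes: x right, y up, looking along -z (the intrinsics and any distortion apply to the point x, -y, -z); pixel columns grow to the right and rows downward; lengths in mm; the calibration is good to about 2 mm. A picture is of the moment at which its call begins. camera_params takes no time and is no camera call.
A pose or a line that the arm cannot do raises env.IKError and nothing moves.
- workorder.sign_off(): hands the job in, once; it reports no verdict.
The state is a dict: "time_s": time; "qpos": joint angles; "dq": joint speeds; "tau": joint torques, N m; "tool_pos": TCP position; "orientation": TCP orientation; "force": force on the tool from outside, world axes, zero at the start; "wrist_torque": the same for the moment, N m; "width": finger opening in mm.
Only numpy, scipy, OpenCV 4.12 (cv2) and the standard library are available. Lean on these libraries where they do the work, as an engineer would, in place of code of your own. Each camera call takes 0.05 s, during which the arm holds its last target.

### The job

The desiccator on the bench is under vacuum: first let the air in by turning the tap key on its lid anticlockwise as far as it goes, so that the key points along the side tube. Then lift the lid off, set it down rim-down on the open bench without dropping it, take out the sample vial and stand it upright on the middle of the stirrer's white plate, keeping it upright all the way. Leave the beaker, the bottle and the jug where they stand.

Things in the scene. Friction and masses are not known exactly. Their poses are not given: they have to be found in the camera images.
- desiccator_base: Base of the desiccator: round clear bowl fixed to the bench, 193 mm across its lip. Origin: centre of its underside, z up. Flange 75 mm up carries the lid; a 4 mm lip round it centres the lid with 2.5 mm play. White perforated plate inside, 42 mm up, 144 mm across. The bowl is 146 mm wide inside, but two clear curved ribs stand 14 mm above the flange at +y and -y, leaving 126 mm between them.
- desiccator_lid: Loose clear domed lid, 180 mm across its flat flange, 0.35 to 0.6 kg; 107 mm high with the key. Origin: centre of the flange's underside, z up through neck and tap. Dome top 45 mm up. While the tap is shut it is held to the base as by vacuum (gives under 2 mm when pulled); past about 1.1 rad of the tap it comes away freely. -x: side tube, 10 mm thick, out to 48 mm from the axis, 63 mm up.
- neck_middle (a point): On the axis of the lid's upright grey neck, 67 mm above the flange's underside. The neck is round, 36 mm thick, from 51 to 81 mm up: grip it here to lift, with the fingers on the lid's +y and -y sides, clear of the side tube at -x. Axes as the lid's.
- tap_key (a joint): Vent tap, turns about the lid's z. 0 is shut: the key's long side lies along the lid's y, across the side tube. It grows anticlockwise seen from above, to its stop at 1.45, where the key lies nearly along the side tube: open. Starts between 0 and 0.25. Stays where it is left (friction 0.04 N m).
- key_top (a point): Middle of the top of the tap's black flat key, on the axis, 26 mm above the neck's top. The key is an upright bar 34 mm long, 9 mm thick and 22 mm high, on a 4 mm high disc 25 mm across. Site axes turn with the key: y along the bar, x across its 9 mm thickness, z up.
- sample_vial: Sample vial, 23 mm in diameter and 45 mm high, white cap, 22 g, standing on the desiccator's plate under the lid, up to 23 mm off its centre. Origin: centre of its underside, z up.
- plate_centre (a point): Centre of the top of the square white plate (150 x 150 mm, 99 mm above the bench) of the fixed stirrer to the left of the desiccator.
- beaker: Clear empty beaker, 78 mm wide, 94 mm high, loose bystander. Origin: centre of its underside.
- plain_bottle: White plastic bottle with a blue cap, 64 mm wide, 150 mm high, loose bystander. Origin: centre of its underside.
- jug: Small clear glass jug with a handle, 62 x 96 mm, 66 mm high, loose bystander in front of the desiccator. Origin: centre of its underside.
- open_bench (a point): Middle of a patch of bench, 190 mm square, that is always empty, to the right of the desiccator; room for the lid.

How it is judged:
By the outcome, as a careful person would: the job done as asked, in the order asked, and still so for the second after the job is handed in, with the robot touching nothing.
It also fails if it takes over 67 s, if anything falls off the work surface, if the arm or the gripper's body presses on something with over 40 N, if the wrist force passes 120 N, or if a joint passes its speed limit or range.

## Working session

There is one attempt and no reset: what is moved stays moved. The work goes in short steps, each a Python script; the robot and the scene stay as the last script left them, time stands still between calls to the robot, and variables do not carry over. Pictures are saved under pics/ and viewed, and the job is handed in when it is done.

```bash
ls; mkdir -p pics; python3 - <<'E'
from station import env,viewer
import cv2
for n in("scene","top"):
    cv2.imwrite(f"pics/{n}0.png",viewer.camera(n)); p=viewer.camera_params(n); print(n,p)
s=env.read_state(); print(s)
E
```

```text
pics
scene {'fx': 408.1637899377823, 'fy': 408.1637899377823, 'cx': 319.7457802235075, 'cy': 200.59093098328782, 'pose': array([[ 5.94775627e-01,  5.53204939e-01, -5.83272020e-01,
        -1.39305496e+02],
       [-8.03761908e-01,  3.96193459e-01, -4.43844048e-01,
        -6.63283309e+02],
       [-1.44481602e-02,  7.32799453e-01,  6.80291270e-01,
         9.16112874e+02],
       [ 0.00000000e+00,  0.00000000e+00,  0.00000000e+00,
         1.00000000e+00]])}
top {'fx': 501.3963143039625, 'fy': 501.3963143039625, 'cx': 321.3851338973558, 'cy': 194.08342209672244, 'pose': array([[ 1.27523189e-02,  9.98706518e-01, -4.92206187e-02,
         4.49945397e+02],
       [-9.99699238e-01,  1.17028318e-02, -2.15517226e-02,
        -1.53880434e+02],
       [-2.09478253e-02,  4.94806495e-02,  9.98555384e-01,
         1.51048909e+03],
       [ 0.00000000e+00,  0.00000000e+00,  0.00000000e+00,
         1.00000000e+00]])}
{'time_s': 0.1, 'qpos': array([ 1.32999343e+00,  4.23728280e-01,  1.63060294e+00, -2.23537533e-05,
        1.08862384e+00, -1.89762735e-02]), 'dq': array([-7.72564013e-04,  7.72147347e-05, -2.08835674e-03,  1.76708752e-03,
       -4.95191325e-04,  1.42231802e-03]), 'tau': array([ 4.05694018e-04, -5.45612347e+01, -2.74327433e+01,  6.45856373e-02,
        1.88486598e-02, -6.82570885e-06]), 'tool_pos': array([137.3779864 , 609.30963888, 302.00611168]), 'orientation': array([ 1.10680863e-01,  9.93855765e-01, -6.76746275e-04, -7.84168338e-05]), 'force': array([-0.27315774, -0.42380596, -0.92865163]), 'wrist_torque': array([ 0.02020374, -0.01043784, -0.00562014]), 'width': 87.74641968961289}
```

View pics/scene0.png

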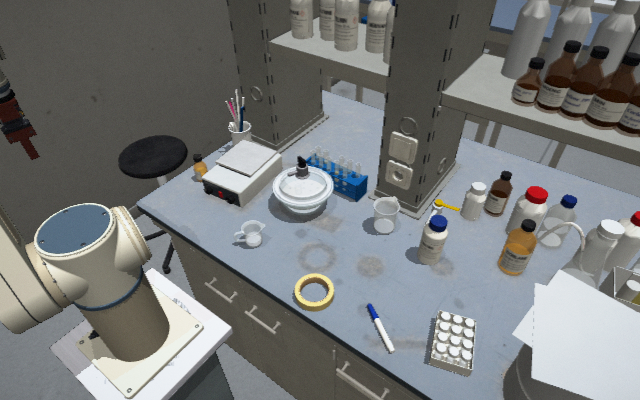

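View pics/top0.png

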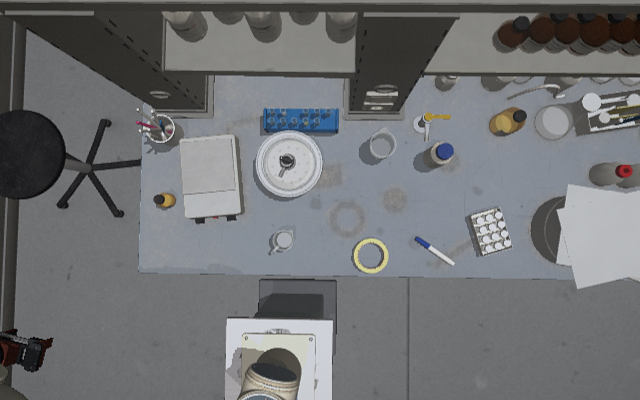

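```bash
python3 - <<'E'
import cv2
a=cv2.imread("pics/top0.png")[90:260,170:410]; cv2.imwrite("pics/topc.png",cv2.resize(a,None,fx=3.3,fy=3.3,interpolation=cv2.INTER_CUBIC))
a=cv2.imread("pics/top0.png")[125:205,245:335]; cv2.imwrite("pics/topd.png",cv2.resize(a,None,fx=7,fy=7,interpolation=cv2.INTER_CUBIC))
a=cv2.imread("pics/scene0.png")[130:260,195:405]; cv2.imwrite("pics/scenec.png",cv2.resize(a,None,fx=3.8,fy=3.8,interpolation=cv2.INTER_CUBIC))
E
```

```text
(no output)
```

View pics/topc.png

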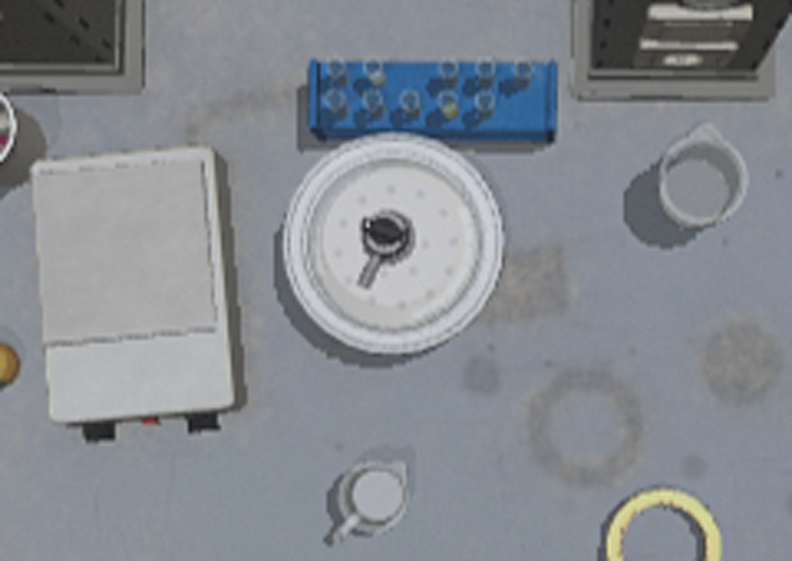

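View pics/topd.png

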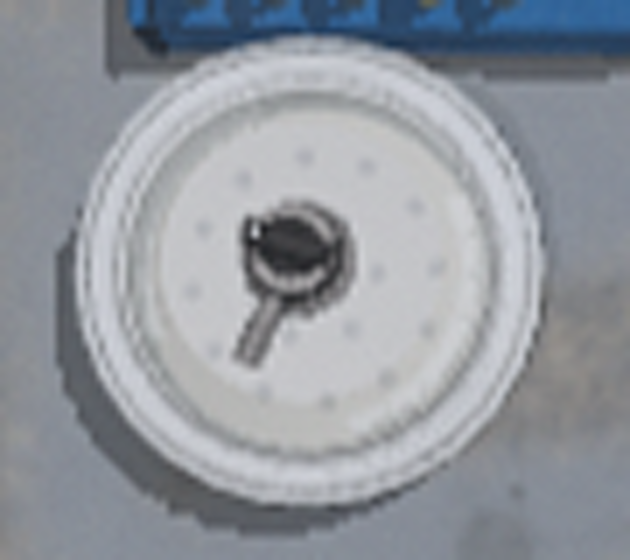

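View pics/scenec.png

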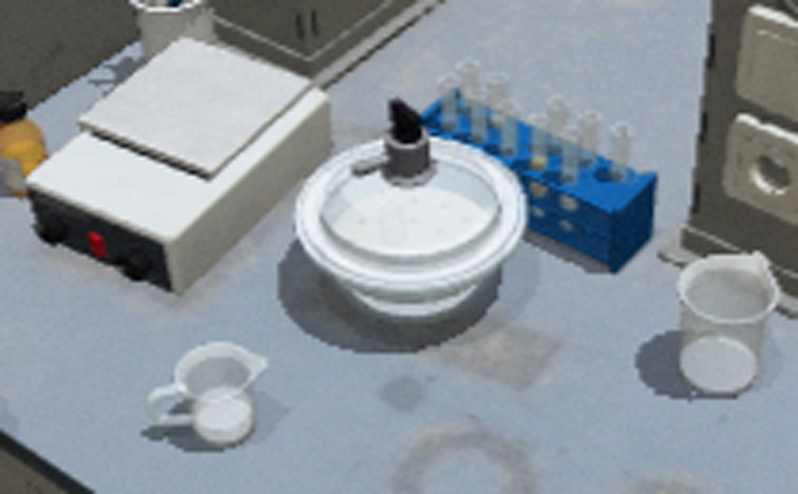

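```bash
cat > h.py <<'E'
import numpy as np,cv2
from station import env,set_gripper,viewer,workorder
from scipy.spatial.transform import Rotation as R
def ray(n,px):
    p=viewer.camera_params(n);T=p["pose"]
    d=np.array([(px[0]-p["cx"])/p["fx"],-(px[1]-p["cy"])/p["fy"],-1.])
    return T[:3,3],T[:3,:3]@d
def onz(n,px,z):
    o,d=ray(n,px); return o+d*(z-o[2])/d[2]
def tri(a,b):
    (o1,d1),(o2,d2)=ray("scene",a),ray("top",b)
    s=np.linalg.lstsq(np.c_[d1,-d2],o2-o1,rcond=None)[0]
    p,q=o1+s[0]*d1,o2+s[1]*d2; return (p+q)/2,np.linalg.norm(p-q)
def proj(n,P):
    p=viewer.camera_params(n);T=p["pose"];c=T[:3,:3].T@(np.array(P)-T[:3,3])
    return np.array([p["cx"]+p["fx"]*c[0]/-c[2],p["cy"]-p["fy"]*c[1]/-c[2]])
def down(yaw):  # tool z down, tool y at world angle yaw
    y=np.array([np.cos(yaw),np.sin(yaw),0]);z=np.array([0,0,-1.]);x=np.cross(y,z)
    return R.from_matrix(np.c_[x,y,z]).as_quat()
E
python3 - <<'E'
from h import *
t=cv2.imread("pics/top0.png");s=cv2.imread("pics/scene0.png")
print("base ctr", [onz("top",((245+c[0]/7-.07),(125+c[1]/7)),z) for c,z in [((310,270),79)]])
for n,im,(x0,y0,x1,y1) in (("top",t,(275,150,300,170)),("scene",s,(295,150,312,175))):
    g=im[y0:y1,x0:x1].max(2); m=(g<60).astype(np.uint8)
    k,l,st,ce=cv2.connectedComponentsWithStats(m); i=1+np.argmax(st[1:,4])
    c=ce[i]+[x0,y0]; print(n,st[i],c)
    ys,xs=np.nonzero(l==i); P=np.array([onz(n,(x+x0,y+y0),182)[:2] for x,y in zip(xs,ys)])
    cov=np.cov(P.T);w,v=np.linalg.eigh(cov);print(P.mean(0),np.sqrt(w),np.degrees(np.arctan2(v[1,1],v[0,1])))
    print(g[::1] if n=="scene" else g)
print(onz("top",(280.7,176.1),138))
# outer ring fit via bright mask
hsv=cv2.cvtColor(t,cv2.COLOR_BGR2HSV);g=t.min(2)
a=[]
for th in np.linspace(0,2*np.pi,120,endpoint=False):
    rr=np.arange(27,42,.25);xs=289.3+rr*np.cos(th);ys=163.5+rr*np.sin(th)
    v=cv2.remap(t,xs.astype(np.float32)[None],ys.astype(np.float32)[None],1)[0].astype(float).min(1)
    j=np.nonzero(v>165)[0]
    if len(j):a.append((xs[j[-1]],ys[j[-1]]))
a=np.array(a,np.float32);W=np.array([onz("top",p,79)[:2] for p in a])
A=np.c_[2*W,np.ones(len(W))]
for _ in range(4):
    q=np.linalg.lstsq(A,(W**2).sum(1),rcond=None)[0];r=np.sqrt(q[2]+q[0]**2+q[1]**2)
    e=abs(np.linalg.norm(W-q[:2],axis=1)-r);k=e<max(2*np.median(e),1);W=W[k];A=A[k]
print("circle",q[:2],r,len(W))
E
```

```text
base ctr [array([607.14388387, -29.47215122,  79.        ])]
top [ 5  7 12  7 37] [285.7027027  159.83783784]
[605.73277338 -28.88142996] [4.82100795 8.57545296] 74.05907032568166
[[200 198 199 193 184 183 200 199 199 199 198 198 200 198 199 200 199 198
  199 200 198 197 195 197 199]
 [201 199 199 195 189 188 198 200 200 200 200 198 200 200 198 199 198 200
  197 199 197 200 199 199 199]
 [199 200 201 200 196 195 200 200 202 201 202 201 202 202 201 201 200 199
  199 200 199 198 199 198 199]
 [199 199 200 199 201 200 199 202 201 201 176 174 179 171 177 195 202 202
  201 201 197 199 200 198 199]
 [200 199 199 200 201 203 202 201 183 181 147 143 149 127 128 147 175 190
  201 200 201 200 200 200 199]
 [200 198 200 202 201 172 187 178 150 126 142 142 141 149 145 109 109 150
  186 198 201 199 201 200 200]
 [198 201 201 200 177  87 126 111 122  73  70  65  72 111 142 159 120  95
  136 173 202 199 198 198 199]
 [193 200 200 197 145  70 163  50  55  56  55  57  53  57  81 149 154  97
  114 133 203 201 200 199 199]
 [198 202 201 200 129  76 189  58  66  68  64  59  54  59  63  94 152 126
  104 
[... 2476 characters left out ...]
3  15  62 133 150 229 232 212 170]
 [239 143 141 151 124  61  20  24  37  65 134 134 104 195 218 215 222]
 [212 116  75 115 145 157 161 172 175 141 105  76  68 194 212 205 205]
 [220 137  65  60  73  86  88  92  92  73  69  68  65 199 219 219 220]
 [173 123  71  55  57  61  64  65  72  67  63  67  62 205 227 227 218]
 [183 183 106  64  54  63  64  61  68  65  71  70  64 156 211 221 233]
 [150 128  83  60  56  58  61  68  65  66  68  68  61 108 123 181 208]
 [ 88  68  52  56  57  60  62  66  69  64  71  64  55 118 161 201 211]
 [ 99  76  61  53  57  62  66  62  67  68  71  69  91 124 156 207 217]]
[565.81286949 -11.69009139 138.        ]
circle [608.1627184  -27.92487052] 94.40866392554767 80
```

```bash
python3 - <<'E'
from h import *
C=[onz("top",(170+a/3.3,90+b/3.3),99)[:2] for a,b in [(36,170),(205,160),(216,329),(49,342)]]
print("plate",np.round(C),np.mean(C,0),[np.linalg.norm(C[i]-C[i-1]) for i in range(4)])
S=[onz("scene",(195+a/3.8,130+b/3.8),99)[:2] for a,b in [(182,38),(313,86),(210,174),(80,121)]]
print("plate scene",np.round(S),np.mean(S,0),[np.linalg.norm(S[i]-S[i-1]) for i in range(4)])
# plate corner
print("tube tip scene",onz("scene",(289.2,174.2),138), "tri",tri((289.2,174.2),(280.7,176.1)))
for n,p in dict(beaker=(382,148),bottlecap=(443,152),tape=(371,256),jug=(284,239),marker0=(416,238),marker1=(453,264),rackR=(338,131),vialrackTL=(472,215),edgefront=(345,272),pillar=(347,118)).items():
    print(n,onz("top",p,150 if n=="bottlecap" else 0)[:2].round())
print("key scene/top proj of (607,-28.5,182)",proj("scene",(607,-28.5,182)),proj("top",(607,-28.5,182)))
print("center of base at 79",proj("scene",(607.5,-28.3,79)))
E
```

```text
plate [[665. 279.]
 [675. 133.]
 [529. 120.]
 [516. 264.]] [596.28443967 198.87065497] [np.float64(149.38226792833024), np.float64(146.7281722025804), np.float64(146.37313339602392), np.float64(144.36911851513074)]
plate scene [[656. 276.]
 [669. 128.]
 [526. 117.]
 [513. 260.]] [591.02673456 195.17378971] [np.float64(143.5726995728524), np.float64(149.00077657037946), np.float64(143.7309141272198), np.float64(143.2251367109671)]
tube tip scene [568.24203288 -11.05282489 138.        ] tri (array([566.01834533, -12.32813372, 140.04097184]), np.float64(1.1393895602300252))
beaker [ 666. -303.]
bottlecap [ 635. -453.]
tape [ 341. -272.]
jug [388. -11.]
marker0 [ 396. -406.]
marker1 [ 320. -516.]
rackR [ 717. -169.]
vialrackTL [ 467. -573.]
edgefront [ 292. -195.]
pillar [ 757. -196.]
key scene/top proj of (607,-28.5,182) [301.04848024 158.17944235] [285.56706754 159.36291211]
center of base at 79 [302.58737814 184.32759992]
```

```bash
python3 - <<'E'
from h import *
print(np.degrees(np.arctan2(*R.from_quat(env.read_state()['orientation']).as_matrix()[[1,0],1])))
for y in (-16,61,164,241):
    q=env.ik([607,-28.5,244],down(np.radians(y)));print(y,None if q is None else np.round(q,2))
for y in (67.5,-112.5):
  for P in ([607,-28.5,290],[505,-230,128]):
    q=env.ik(P,down(np.radians(y)));print(y,None if q is None else np.round(q,2))
E
```

```text
77.2908656511828
-16 [-0.07  0.47  1.71 -0.    0.96  0.21]
61 [-0.07  0.47  1.71 -0.    0.96 -1.13]
164 None
241 [-0.07  0.47  1.71 -0.    0.96  2.01]
67.5 [-0.07  0.41  1.68 -0.    1.05 -1.24]
67.5 [-0.45  0.58  1.88 -0.    0.68 -1.63]
-112.5 [-0.07  0.41  1.68 -0.    1.05  1.9 ]
-112.5 [-0.45  0.58  1.88 -0.    0.68  1.51]
```

```bash
python3 - <<'E'
from h import *
env.reach([607,-28.5,290],down(np.radians(-16)))
set_gripper(35)
s=env.read_state();print(s['time_s'],s['tool_pos'],s['width'])
for n in("scene","top"):
    im=viewer.camera(n); c=proj(n,(607,-28.5,182)).astype(int)
    cv2.imwrite(f"pics/{n}1.png",cv2.resize(im[c[1]-50:c[1]+50,c[0]-65:c[0]+65],None,fx=6,fy=6,interpolation=cv2.INTER_CUBIC))
E
```

```text
3.8333 [606.99704899 -28.51271546 290.00213938] 35.26983487244545
```

View pics/scene1.png

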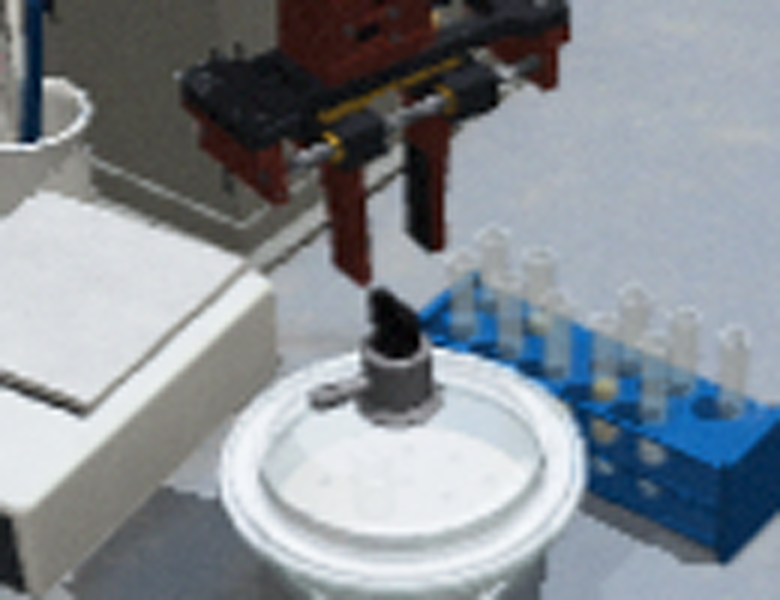

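The scene view shows the key (crop 395,320) below the midpoint of the fingertips (389,262), so the gripper is lined up. I'll go down, grip it and turn.

```bash
python3 - <<'E'
from h import *
print(env.move_l([607,-28.5,245],rate=60,f_stop=8))
set_gripper(0)
s=env.read_state();print(s['time_s'],s['tool_pos'],s['width'],s['force'],s['wrist_torque'])
s0=s['wrist_torque'][2]
for a in [-12,0,15,30,42,50,54,56]:
    env.move_l([607,-28.5,245],rot=down(np.radians(a)),rate=150)
    s=env.read_state();print(a,round(s['time_s'],2),s['tool_pos'].round(1),round(s['width'],2),s['force'].round(1),s['wrist_torque'].round(3))
E
```

```text
False
5.3583 [607.38464112 -28.60725106 245.17548842] 8.519640588407132 [ 1.78956569 -0.38071989  0.21662236] [-0.17723512 -0.20085726  0.01983375]
-12 5.61 [607.4 -28.6 245.2] 8.99 [ 2.5 -0.8 -0.8] [-0.205 -0.379  0.001]
0 5.97 [607.4 -28.6 245.3] 8.44 [3.7 0.1 0.5] [-0.192 -0.575  0.014]
15 6.38 [607.2 -28.5 245.1] 8.96 [3.7 0.1 1.2] [-0.098 -0.529  0.042]
30 6.78 [607.2 -28.4 245.1] 8.93 [4.  0.5 0.4] [ 0.025 -0.574  0.044]
42 7.14 [607.2 -28.4 245.1] 8.62 [3.4 0.7 2. ] [ 0.118 -0.606  0.019]
50 7.43 [607.2 -28.4 245.2] 8.84 [3.5 1.6 2. ] [ 0.228 -0.627  0.059]
54 7.68 [607.1 -28.4 245.1] 9.21 [4.  1.3 2.2] [ 0.422 -0.66   0.035]
56 7.93 [607.1 -28.4 245.1] 8.85 [4.4 2.  3.1] [ 0.481 -0.713  0.051]
```

```bash
python3 - <<'E'
from h import *
for a in np.arange(58,72,1.5):
    env.move_l([607,-28.5,245],rot=down(np.radians(a)),rate=150);env.hold(.1)
    t=np.mean([env.read_state()['wrist_torque'][2] for _ in range(3)])
    s=env.read_state();print(a,round(s['time_s'],2),round(s['width'],2),s['force'].round(1),s['wrist_torque'].round(3))
    if abs(s['wrist_torque'][2])>0.13: break
c=proj("scene",(607,-28.5,182)).astype(int);im=viewer.camera("scene")
cv2.imwrite(f"pics/scene2.png",cv2.resize(im[c[1]-50:c[1]+50,c[0]-65:c[0]+65],None,fx=6,fy=6,interpolation=cv2.INTER_CUBIC))
E
```

```text
58.0 8.28 9.14 [4.1 3.9 3.3] [ 0.515 -0.745  0.057]
59.5 8.63 8.96 [4.2 3.6 2.1] [ 0.555 -0.716 -0.005]
61.0 8.98 8.94 [2.7 1.7 5.1] [ 0.384 -0.415 -0.278]
```

View pics/scene2.png

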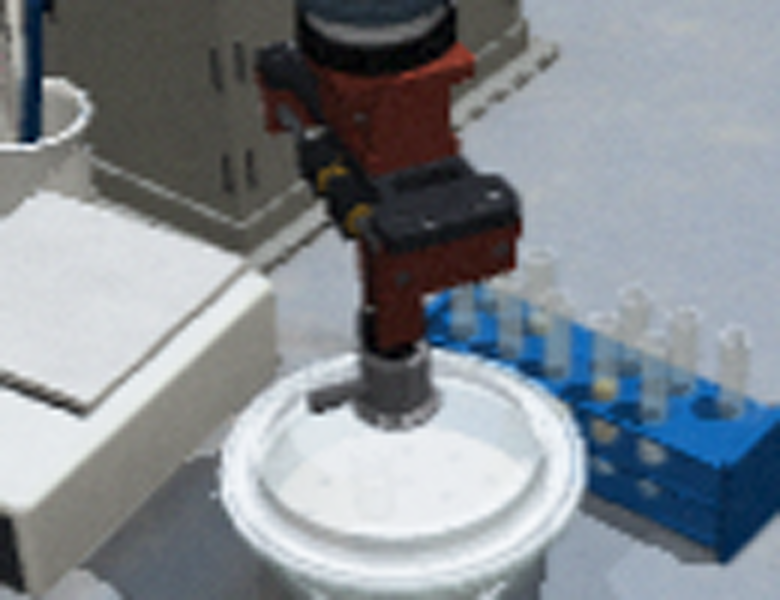

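Torque jumped to -0.28 N m at 61°, which is where I predicted the stop, so the key is at its stop. In the picture the fingers are still on it, in line with the tube. Next: release, check the key, then grip the neck.

```bash
python3 - <<'E'
from h import *
set_gripper(30)
env.move_l([607.2,-28.5,285],rate=120)
env.move_l([607.2,-28.5,285],rot=down(np.radians(67)),rate=150)
set_gripper(62)
c=proj("scene",(607,-28.5,182)).astype(int);im=viewer.camera("scene")
cv2.imwrite(f"pics/scene3.png",cv2.resize(im[c[1]-50:c[1]+50,c[0]-65:c[0]+65],None,fx=6,fy=6,interpolation=cv2.INTER_CUBIC))
im=viewer.camera("top");cv2.imwrite("pics/top3.png",im)
s=env.read_state();print(s['time_s'],s['force'],s['wrist_torque'],s['width'])
E
```

```text
11.1 [-0.39358153  0.27924554  0.71644547] [ 0.06967531 -0.02400317 -0.02387177] 62.013573041708476
```

View pics/scene3.png

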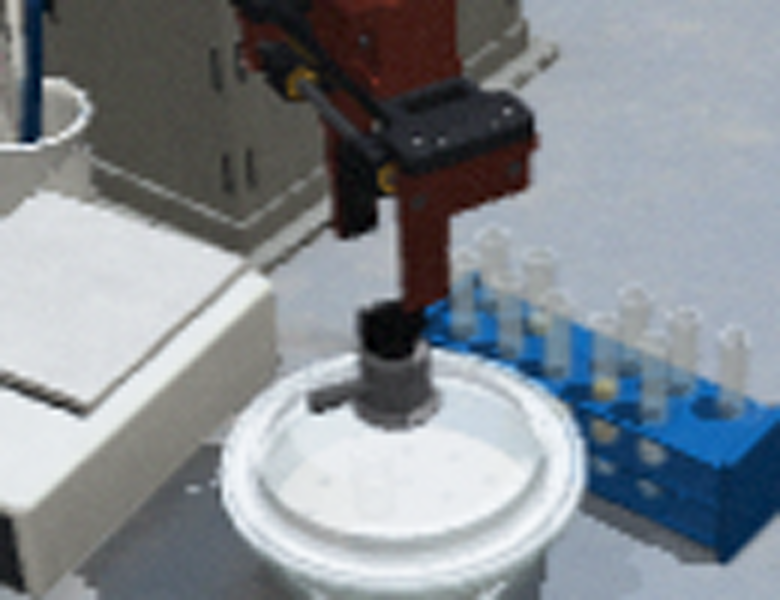

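The key (crop 390,328) now lies along the side tube. I'll grip the neck and lift.

```bash
python3 - <<'E'
from h import *
def st(l):
    s=env.read_state();print(l,round(s['time_s'],2),s['tool_pos'].round(1),round(s['width'],2),s['force'].round(1),s['wrist_torque'].round(3))
print(env.move_l([607.2,-28.5,206],rate=80,f_stop=8));st("down")
set_gripper(0);st("grip")
print(env.move_l([607.2,-28.5,214],rate=30,f_stop=25));st("l1")
env.hold(.2);st("l2")
E
```

```text
False
down 12.24 [607.6 -28.5 206.5] 62.09 [-0.3 -0.2 -0.1] [-0.044 -0.053  0.057]
grip 12.78 [607.3 -28.5 206.2] 35.49 [-0.1 -0.3  2. ] [ 0.002  0.066 -0.019]
False
l1 13.19 [607.1 -28.5 213.9] 35.32 [-1.2  0.3 -4.6] [-0.027 -0.02   0.043]
l2 13.39 [607.  -28.5 213.8] 35.49 [-0.   0.1 -3.8] [-0.042 -0.034  0.   ]
```

```bash
python3 - <<'E'
from h import *
def st(l):
    s=env.read_state();print(l,round(s['time_s'],2),s['tool_pos'].round(1),round(s['width'],2),s['force'].round(1),s['wrist_torque'].round(3))
env.move_l([607.2,-28.5,262],rate=90);st("up")
env.move_l([505,-230,262],rate=130);st("over")
cv2.imwrite("pics/scene4.png",viewer.camera("scene"))
env.move_l([505,-230,150],rate=110);env.hold(.15);st("low")
cv2.imwrite("pics/scene5.png",viewer.camera("scene"))
E
```

```text
up 14.07 [606.9 -28.5 261.9] 35.13 [-0.8 -0.8 -4.6] [-0.003 -0.016  0.024]
over 15.97 [ 505.2 -229.6  262. ] 35.46 [ 1.  -0.5 -3.9] [-0.028  0.035  0.012]
low 17.33 [ 505.4 -230.2  150.7] 35.37 [-0.1  0.6 -5.1] [-0.035 -0.005 -0.044]
```

View pics/scene5.png

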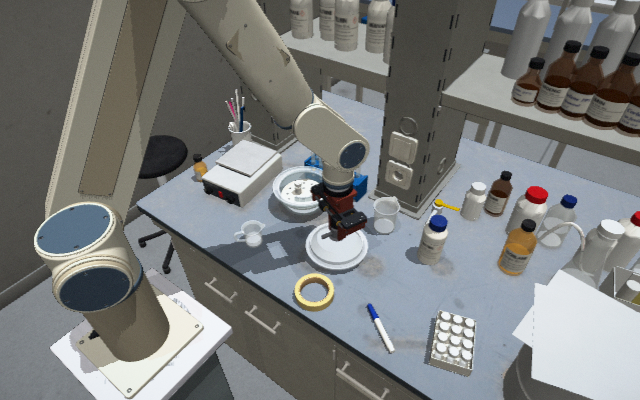

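The lid is over free bench (337,247), clear of the tape (314,292), beaker and jug.

```bash
python3 - <<'E'
from h import *
def st(l):
    s=env.read_state();print(l,round(s['time_s'],2),s['tool_pos'].round(1),round(s['width'],2),s['force'].round(1),s['wrist_torque'].round(3))
env.move_l([505,-230,136],rate=60)
print(env.move_l([505,-230,126],rate=12,f_stop=4));st("contact")
set_gripper(60);st("open")
env.move_l([505,-230,225],rate=120);st("up")
env.reach([520,100,290],down(np.radians(40)));st("away")
for n in("scene","top"): cv2.imwrite(f"pics/{n}6.png",viewer.camera(n))
for n in("scene","top"):
    im=cv2.imread(f"pics/{n}6.png");c=proj(n,(607,-28.5,70)).astype(int)
    cv2.imwrite(f"pics/{n}6c.png",cv2.resize(im[c[1]-40:c[1]+40,c[0]-50:c[0]+50],None,fx=7,fy=7,interpolation=cv2.INTER_CUBIC));print(c)
E
```

```text
True
contact 18.28 [ 505.1 -230.1  131.2] 35.15 [-0.5  0.8  5.3] [0.017 0.095 0.01 ]
open 18.87 [ 504.2 -229.6  130.1] 60.01 [-0.1  0.3  0.3] [-0.068 -0.009 -0.008]
up 19.81 [ 504.6 -229.8  224.4] 59.74 [ 0.8 -1.  -0.6] [-0.064 -0.018  0.012]
away 21.08 [520.   99.4 289.5] 60.11 [ 0.9 -1.2 -0.4] [-0.032 -0.004 -0.029]
[302 186]
[289 163]
```

View pics/scene6.png

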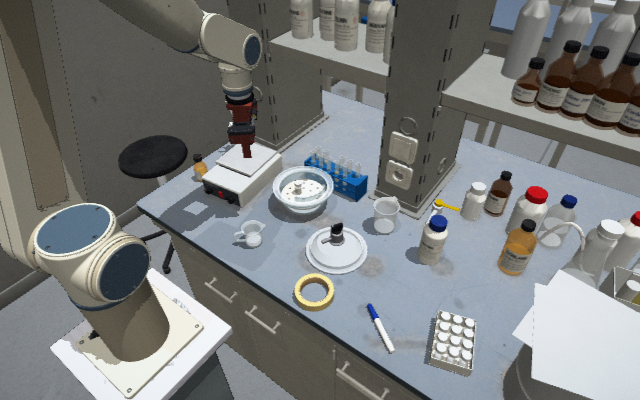

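View pics/scene6c.png

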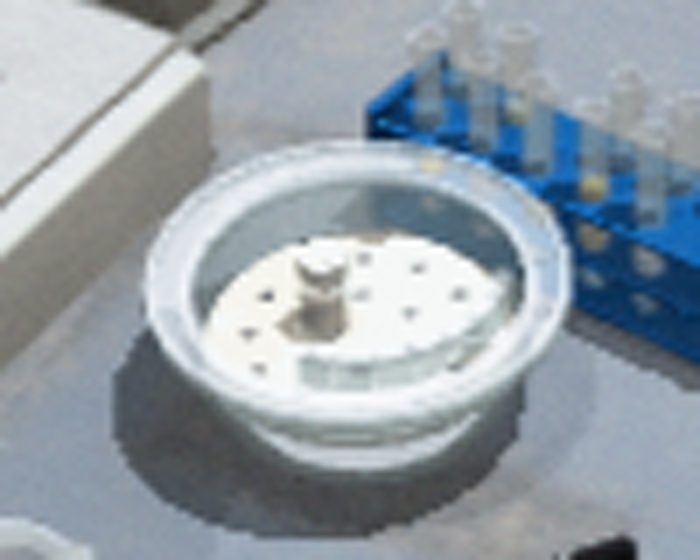

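View pics/top6c.png

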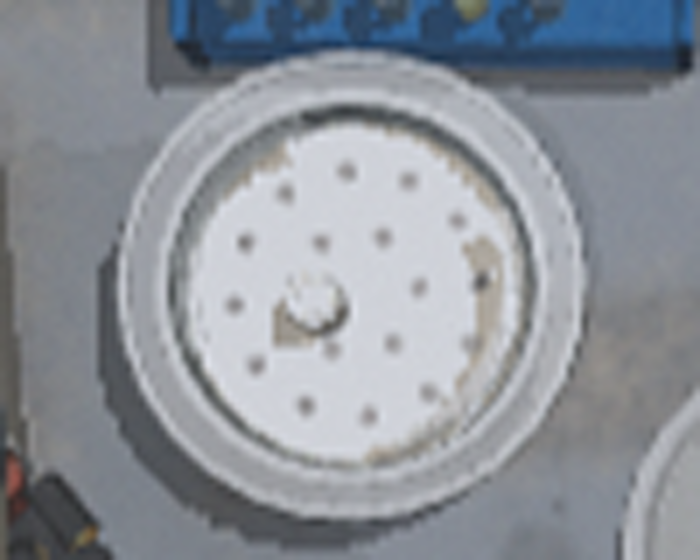

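```bash
python3 - <<'E'
from h import *
a=(320/7-.43+252,268/7-.43+146);b=(316/7-.43+239,302/7-.43+123)
print(tri(a,b),onz("top",b,87),onz("scene",a,87))
# plate centre of base from holes / base circle top6c
print(onz("top",(351/7-.43+239,284/7-.43+123),79))
# lid check
print(onz("scene",(337,229),90))
E
```

```text
(array([600.47061944, -13.23226969,  78.40709776]), np.float64(1.2036762317030485)) [599.96060089 -14.52708179  87.        ] [592.49280514 -19.44953113  87.        ]
[608.36879528 -28.00606743  79.        ]
[ 503.96044543 -231.7863223    90.        ]
```

```bash
python3 - <<'E'
from h import *
for z in (87,64.5,42): print(z,proj("scene",(600,-14.5,z)),proj("top",(600,-14.5,z)))
for n in("scene","top"):
    im=cv2.imread(f"pics/{n}6.png");c=np.round(proj(n,(600,-14.5,80))).astype(int);print(c)
    cv2.imwrite(f"pics/{n}6d.png",cv2.resize(im[c[1]-12:c[1]+13,c[0]-15:c[0]+16],None,fx=20,fy=20,interpolation=cv2.INTER_NEAREST))
E
python3 -c "
import cv2,numpy as np
a=cv2.imread('pics/scene6d.png');b=cv2.imread('pics/top6d.png')
cv2.imwrite('pics/d6.png',cv2.resize(np.vstack([a,b]),None,fx=.6,fy=.6))"
```

```text
87 [297.55424257 181.9967357 ] [283.7036188  165.69901719]
64.5 [297.91801321 187.39858906] [284.44826433 166.52136931]
42 [298.27330773 192.67457531] [285.17025168 167.31869878]
[298 184]
[284 166]
```

View pics/d6.png

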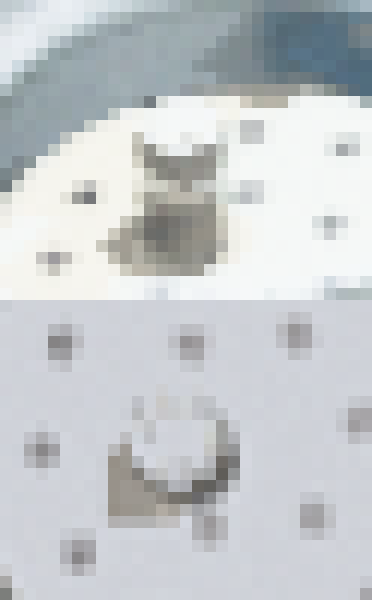

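```bash
python3 - <<'E'
from h import *
def st(l):
    s=env.read_state();print(l,round(s['time_s'],2),s['tool_pos'].round(1),round(s['width'],2),s['force'].round(1),s['wrist_torque'].round(3))
P=np.array([600,-13.3]);q=down(np.radians(-22.5))
env.reach([*P,230],q);set_gripper(46);st("above")
print(env.move_l([*P,150],rate=100,f_stop=6))
for n in("scene",): 
    im=viewer.camera(n);c=proj(n,(607,-28.5,90)).astype(int);cv2.imwrite(f"pics/{n}7.png",cv2.resize(im[c[1]-40:c[1]+40,c[0]-50:c[0]+50],None,fx=7,fy=7,interpolation=cv2.INTER_CUBIC))
E
```

```text
above 22.48 [600.  -13.  230.3] 45.94 [-0.7  0.4 -0.1] [-0.019  0.044  0.   ]
False
```

View pics/scene7.png

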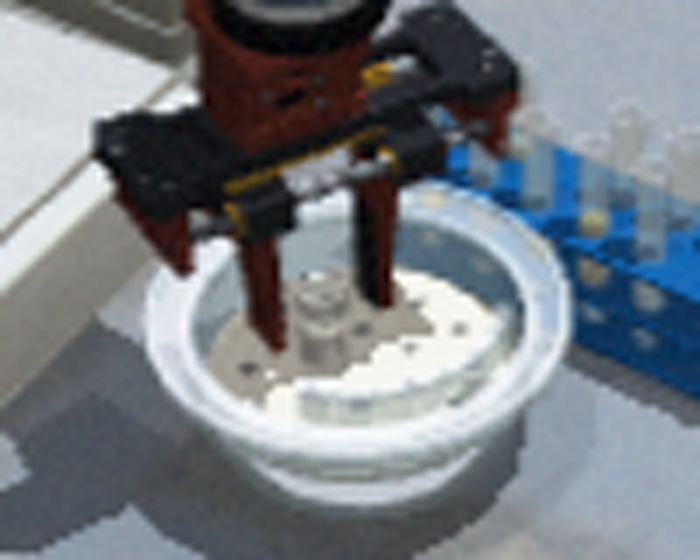

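The fingers straddle the vial (crop 322,315), centred and clear of the rib (400,380) and the tube rack. I'll grip it and lift.

```bash
python3 - <<'E'
from h import *
def st(l):
    s=env.read_state();print(l,round(s['time_s'],2),s['tool_pos'].round(1),round(s['width'],2),s['force'].round(1),s['wrist_torque'].round(3))
P=np.array([600,-13.3])
print(env.move_l([*P,130],rate=60,f_stop=6));st("down")
set_gripper(0);st("grip")
env.move_l([*P,140],rate=40);env.move_l([*P,235],rate=120);st("up")
env.move_l([594.5,197.5,235],rate=140);st("over")
env.move_l([594.5,197.5,199],rate=80);env.hold(.15);st("low")
for n in("scene","top"):
    im=viewer.camera(n);cv2.imwrite(f"pics/{n}8.png",im);c=proj(n,(594,197,110)).astype(int);cv2.imwrite(f"pics/{n}8c.png",cv2.resize(im[c[1]-40:c[1]+40,c[0]-50:c[0]+50],None,fx=7,fy=7,interpolation=cv2.INTER_CUBIC))
E
```

```text
False
down 23.97 [599.7 -13.3 129.4] 46.17 [-0.5  0.8 -0. ] [-0.07   0.068  0.033]
grip 24.49 [600.2 -13.3 130.2] 20.53 [-0.1  0.4  0.8] [-0.115  0.016  0.019]
up 25.83 [599.5 -13.3 234.3] 20.82 [ 0.3 -0.4  0.4] [-0.051  0.116  0.037]
over 27.49 [594.6 196.8 235. ] 20.69 [-0.2 -0.3 -0.2] [-0.04   0.118 -0.007]
low 28.24 [594.8 197.6 199.5] 20.89 [-0.2 -0.3 -0.1] [-0.05   0.087  0.005]
```

View pics/scene8c.png

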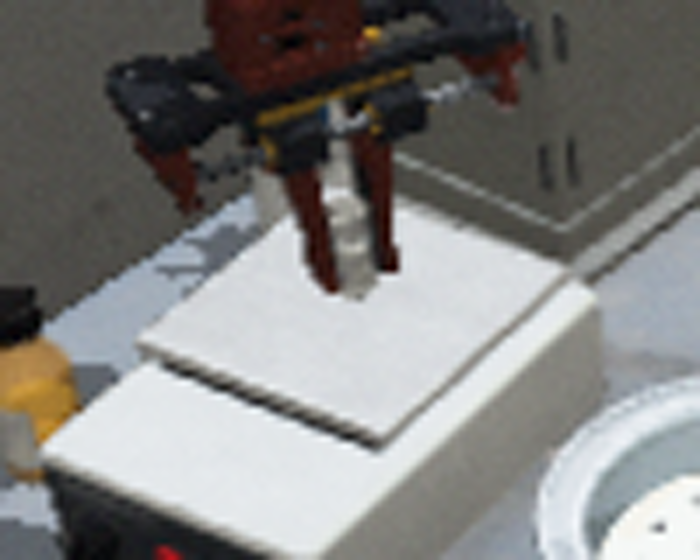

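The vial is upright between the fingers (crop 350,245), above about the middle of the plate. I'll lower it until it touches.

```bash
python3 - <<'E'
from h import *
def st(l):
    s=env.read_state();print(l,round(s['time_s'],2),s['tool_pos'].round(1),round(s['width'],2),s['force'].round(1),s['wrist_torque'].round(3))
env.move_l([594.5,197.5,191],rate=40)
print(env.move_l([594.5,197.5,183],rate=8,f_stop=2.5));st("contact")
set_gripper(46);st("open")
env.move_l([594.5,197.5,250],rate=90)
env.reach([420,-20,330],down(np.radians(0)));st("away")
for n in("scene","top"):
    im=viewer.camera(n);cv2.imwrite(f"pics/{n}9.png",im);c=proj(n,(594,197,110)).astype(int);print(c);cv2.imwrite(f"pics/{n}9c.png",cv2.resize(im[c[1]-40:c[1]+40,c[0]-50:c[0]+50],None,fx=7,fy=7,interpolation=cv2.INTER_CUBIC))
E
```

```text
True
contact 29.26 [594.5 197.5 187.6] 20.67 [-1.  -0.3  4.7] [-0.086  0.135 -0.   ]
open 29.85 [594.1 197.3 186.8] 46.2 [-0.7  0.2 -0.2] [-0.084  0.044  0.029]
away 31.82 [420.7 -19.8 329.9] 45.74 [-0.1  0.2 -0.4] [-0.052  0.052  0.027]
[246 153]
[207 166]
```

View pics/scene9c.png

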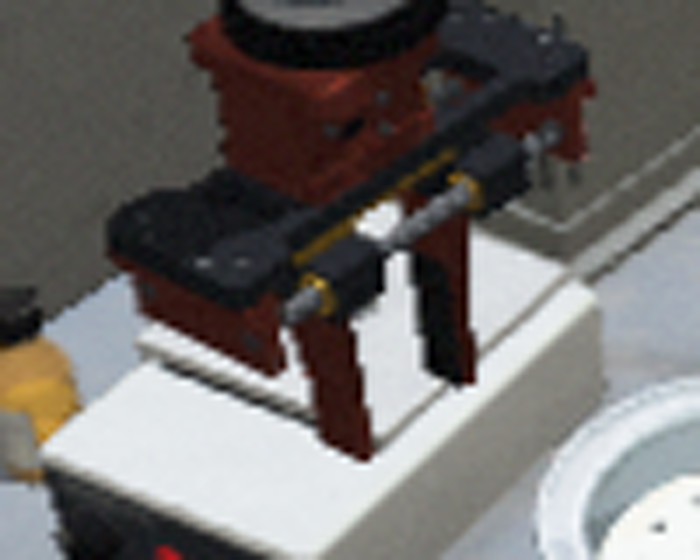

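View pics/top9c.png

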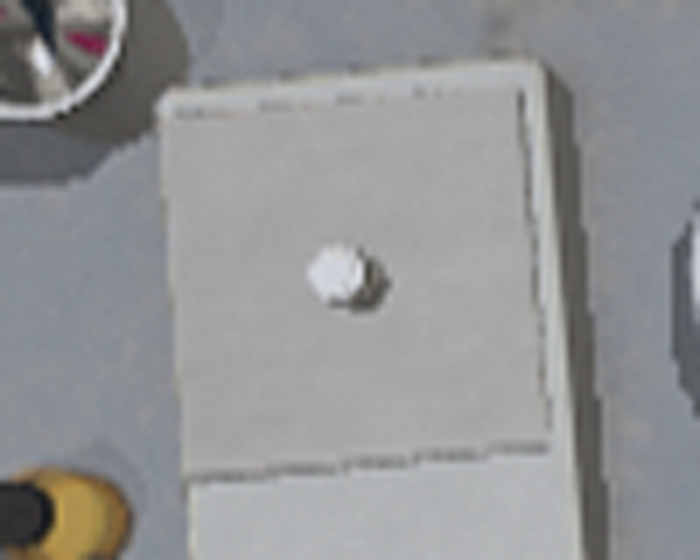

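View pics/scene9.png

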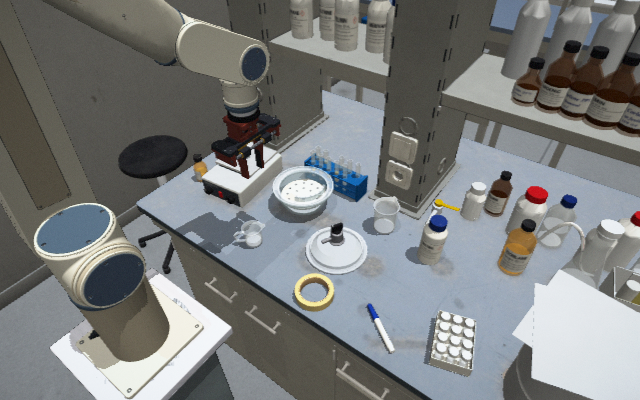

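```bash
python3 - <<'E'
from h import *
f=lambda c,z: onz("top",(c[0]/7-.43+157,c[1]/7-.43+126),z)[:2]
C=[f(c,99) for c in [(170,112),(522,88),(550,447),(190,478)]]
print(np.mean(C,0),f((338,274),144),[np.linalg.norm(C[i]-C[i-1]) for i in range(4)])
env.reach([430,-160,360],down(0.))
im=viewer.camera("scene");cv2.imwrite("pics/sceneA.png",cv2.resize(im[110:290,170:410],None,fx=3.3,fy=3.3,interpolation=cv2.INTER_CUBIC))
E
```

```text
[596.50764261 200.64516164] [594.42783022 197.23074399] [np.float64(149.60070281190102), np.float64(144.1453990123727), np.float64(146.75245909684952), np.float64(146.80762920199552)]
```

View pics/sceneA.png

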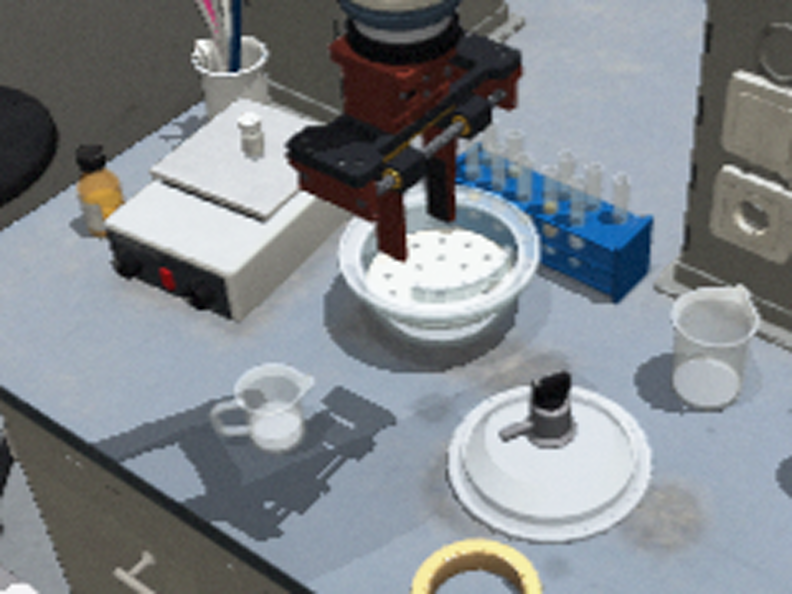

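The vial stands upright on the plate (crop 252,135). The lid is rim-down on the bench (550,460) with its key along the tube. The jug (270,410) and beaker (710,350) are where they were, and the gripper is in free air.

```bash
python3 - <<'E'
from h import *
print(env.read_state()['time_s'],env.read_state()['force']); print(workorder.sign_off())
E
```

```text
32.5917 [-0.31515683  0.07634894 -0.25917168]
the job is handed in; nothing more can be done
None
```

The job is done and handed in at 32.6 s, under the 67 s limit. The robot was touching nothing at hand-in; `sign_off` reports no verdict.

- **Tap:** I turned the key anticlockwise until the wrist torque jumped to -0.28 N m, at the angle predicted for the stop. The pictures show the key along the side tube.
- **Lid:** It came away freely, pulling down on the wrist with about 4–5 N. I lowered it rim-down onto the open bench at about (505, -230) mm, stopped on first contact, then released it.
- **Vial:** I kept it upright the whole way and set it down gently on the stirrer's plate. The gripper read 20.7 mm on the nominally 23 mm vial, but it held firmly.
- **Centring:** The two cameras disagree slightly. The top view puts the vial about 4 mm from the plate's middle. The scene view puts the plate's middle about 4 mm to the other side, at (591, 195) mm against (596.5, 200.6) mm from the top view. I had aimed between the two.
- **Bystanders:** The beaker, bottle and jug look unmoved in the pictures; I did not measure them.

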